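# Restock the ready lane with leg-band tubs, first in, first out

## Robot

A 6-joint arm with a two-finger parallel gripper is mounted at the origin on the work surface. World frame = base frame: x ahead of the robot, y to its left, z up, the work surface at z = 0. Lengths are in mm, angles in rad, forces in N, time in s.
With the tool pointing down it reaches from about 425 to 1125 mm from the base axis. Payload 14.9 kg.
Tool frame: the origin (TCP) lies midway between the tips of the shut fingers; the grasp point (between the pads) lies 19 mm behind it (robot.hold_point_z is the distance from the TCP to the grasp point, in mm); z points along the fingers, y is the line along which they close (so a half turn about z gives the same grasp; the last joint's range is limited). The gripper opens to 91 mm and grips with 3 to 60 N. Pads are 32 mm wide; open, the fingers measure 118 mm over their backs; the gripper's body (76 mm by 178 mm) begins 60 mm behind the grasp point.
Start: joints at [1.229, 0.379, 1.734, -0, 1.028, -0.033], TCP at [212.748, 666.9, 213.932] pointing down, gripper open.
Joint ranges: [-2.77, 2.77], [-0.74, 2.19], [0, 2.66], [-1.06, 4.2], [0.31, 2.87], [-3.08, 3.08]. Speed limits (rad/s): [1.89, 1.89, 2.39, 3.14, 3.14, 3.14].

## Interface

Orientations are given as a unit quaternion [w, x, y, z].
In Python, from bench import robot, get_image, get_calibration, order gives the robot as it stands.
- The arm moves only by the shell command python3 -m inch 'ROWS' [OPENING] [FORCE]. ROWS is JSON, a list of rows, each a list of 2 entries, a list of its own where there are three numbers: the shift along the world's x, y, z in mm, then the turn, a rotation vector about the world's x, y, z in rad. A call has 1 to 12 rows; each row shifts and turns the commanded pose from where the row before left it; what a row does not reach is not made up. A row lasts 1/10 s, in which the tool goes at most 50 mm and 8.59 degrees, less where a joint would pass 70% of its speed; a pose out of reach is approached as far as the arm can. A call with a gripper value outside its range is refused whole. OPENING is the opening, from 0 (shut) to 1 (fully open), set as the call begins (- or left out, the last holds). The fingers move at their own pace and stop on an object; FORCE is the grip in N (left out, the last holds). Time passes only in rows, so rows that do not move let the fingers close. It gives the time, the measured TCP pose, the force, the opening and the grip force at its end, in the units of the state.
- robot.get_state(): the state, without advancing time (a new reading comes with each control period).
- get_image(name): name is "scene" or "top" or "wrist"; returns (picture, depth): 400x640x3 uint8, blue, green, red; 400x640 float32, mm along the optical axis (not along the pixel's ray), 0 where there is no reading.
- get_calibration(name): a dict with "mtx" (3x3 intrinsics, pixels), "xyz" and "rotation" of the camera in the world; the wrist camera has in their place "mount" (4x4, takes a point from camera to tool coordinates, whose origin is the TCP and whose axes are the flange's). Camera axes: x right, y down, z forward; pixel columns grow to the right and rows downward; lengths in mm; the calibration is good to about 2 mm. A picture is of the moment at which its call begins: read the wrist's pose just before it. get_calibration takes no time and is no camera call.
- order.finish_job(): hands the job in; it is judged then, once.
The state is a dict: "t": time; "joints": joint angles; "qvel": joint speeds; "effort": joint torques, N m; "position": TCP position; "orientation": TCP orientation; "ft_force": force on the tool from outside, world axes, zero at the start; "torque": the same for the moment, N m; "opening": finger opening in mm; "grasp_force": force on a finger pad.
Only numpy, scipy, OpenCV 4.12 (cv2) and the standard library are available. Lean on these libraries where they do the work, as an engineer would, in place of code of your own. Each camera call takes 0.05 s, during which the arm holds its last target. There are 200 camera calls.

## Task

Restock the slate-grey metal lane of bird-band tubs first in, first out: first bring the old white-capped tub forward from the rear compartment to the front one, next to the yellow stop bar, while the new tubs are all still in the wooden tray. Then move the three new tubs from the tray into the compartments behind it in tray order: the one next to the tray's green end goes directly behind the white tub, then the middle one, and the one at the grey end in the rear. Leave every tub standing upright on its compartment's floor, do not knock any over, and leave the pliers alone.

Things in the scene. Friction and masses are not known exactly. Their poses are not given: they have to be found in the camera images.
- tub_white: Old, part-used band tub; starts in the rear compartment of the ready lane. Upright cylinder with a white cap and a white stripe round its grey body, 38 diameter, 62 high, straight-sided, about 80 g. Origin: centre of its underside; z up.
- tub_red: New band tub; starts in a compartment of the dark wooden field tray. Upright cylinder with a red cap and a red stripe round its grey body, 38 diameter, 62 high, straight-sided, about 80 g. Origin: centre of its underside; z up.
- tub_yellow: New band tub; starts in a compartment of the dark wooden field tray. Upright cylinder with a yellow cap and a yellow stripe round its grey body, 38 diameter, 62 high, straight-sided, about 80 g. Origin: centre of its underside; z up.
- tub_blue: New band tub; starts in a compartment of the dark wooden field tray. Upright cylinder with a blue cap and a blue stripe round its grey body, 38 diameter, 62 high, straight-sided, about 80 g. Origin: centre of its underside; z up.
- tag_red: Red flat label plate, 34 x 22 x 4, fixed on the dark wooden field tray's ledge beside the compartment where the red-capped tub starts; it stays put. Origin: centre of its underside. Its x runs along the tray's row; the centre of its compartment is 46 mm from it along its -y. The tray's three compartments are 58 apart, each 54 square inside, walls 4 thick with tops 16 above the table, floor 4 above the table.
- tag_yellow: Yellow flat label plate, 34 x 22 x 4, fixed on the dark wooden field tray's ledge beside the compartment where the yellow-capped tub starts; it stays put. Origin: centre of its underside. Its x runs along the tray's row; the centre of its compartment is 46 mm from it along its -y. The tray's three compartments are 58 apart, each 54 square inside, walls 4 thick with tops 16 above the table, floor 4 above the table.
- tag_blue: Blue flat label plate, 34 x 22 x 4, fixed on the dark wooden field tray's ledge beside the compartment where the blue-capped tub starts; it stays put. Origin: centre of its underside. Its x runs along the tray's row; the centre of its compartment is 46 mm from it along its -y. The tray's three compartments are 58 apart, each 54 square inside, walls 4 thick with tops 16 above the table, floor 4 above the table.
- green_end: Green block, 18 x 56 x 14, fixed across the one end of the field tray's row that is the first end (a grey block of the same size closes the other, last end). Which end is green changes from start to start. Origin: centre of its underside. Distance from this origin to that of the tag: 66 mm for the first tub, 115 mm for the second, 169 mm for the third.
- lane: Ready lane: slate-grey metal rack fixed to the bench, 262 x 66, with four open-topped compartments in a row along its x, each 54 square inside, 58 apart, floor 4 above the table, walls 4 thick with tops 16 above the table. Its front end, nearer the robot (-x), has a yellow stop bar, top 24 above the table. Origin: centre of its underside. Compartment centres at x = -87 (front), -29 (second), +29 (third), +87 mm (rear), y = 0. It may stand left or right of the tray.
- pliers: Bystander: red-handled banding pliers lying on the bench between lane and tray, about 160 long, 46 wide, 12 high. Origin: about mid-length, underneath. To be left alone.
There are look-alikes about, which are no part of the job. Of the things that look like the tag_red, take the one that is nearest to the robot's base at the start. What is shaped like the tub_yellow but orange is not meant.

How it is judged (in metres and radians):
On the way:
1. the white-capped tub stands released in the front compartment of the lane while the three new tubs are still in the tray (x of tub_white in the frame of lane between -0.099 and -0.075 m and y of tub_white in the frame of lane between -0.012 and 0.012 m and z of tub_white in the frame of lane below 0.008 m and angle between tub_white's own z axis and vertical below 0.12 rad and linear speed of tub_white below 0.02 m/s and contact force between tub_white and the fingers below 0.1 N and horizontal distance between tub_red and tag_red below 0.07 m and horizontal distance between tub_yellow and tag_yellow below 0.07 m and horizontal distance between tub_blue and tag_blue below 0.07 m and height (world z) of each of tub_red, tub_yellow, tub_blue below 0.02 m), for 0.2 s.
At the end, for the whole second after the job is handed in: White in front, then the new tubs in tray order from the green end, the last in the rear; each within 12 mm of its compartment's centre along and across the lane, on the floor (within 4 mm), upright within 0.12 rad, released and at rest (x of tub_white in the frame of lane between -0.099 and -0.075 m and y of tub_white in the frame of lane between -0.012 and 0.012 m and z of each of tub_white, tub_red, tub_yellow, tub_blue in the frame of lane below 0.008 m and angle between each of tub_white, tub_red, tub_yellow, tub_blue's own z axis and vertical below 0.12 rad and linear speed of each of tub_white, tub_red, tub_yellow, tub_blue below 0.02 m/s and contact force between each of tub_white, tub_red, tub_yellow, tub_blue and the fingers below 0.1 N and ((horizontal distance between tag_red and green_end below 0.09 m and x of tub_red in the frame of lane between -0.041 and -0.017 m) or (horizontal distance between tag_red and green_end between 0.09 and 0.142 m and x of tub_red in the frame of lane between 0.017 and 0.041 m) or (horizontal distance between tag_red and green_end above 0.142 m and x of tub_red in the frame of lane between 0.075 and 0.099 m)) and y of tub_red in the frame of lane between -0.012 and 0.012 m and ((horizontal distance between tag_yellow and green_end below 0.09 m and x of tub_yellow in the frame of lane between -0.041 and -0.017 m) or (horizontal distance between tag_yellow and green_end between 0.09 and 0.142 m and x of tub_yellow in the frame of lane between 0.017 and 0.041 m) or (horizontal distance between tag_yellow and green_end above 0.142 m and x of tub_yellow in the frame of lane between 0.075 and 0.099 m)) and y of tub_yellow in the frame of lane between -0.012 and 0.012 m and ((horizontal distance between tag_blue and green_end below 0.09 m and x of tub_blue in the frame of lane between -0.041 and -0.017 m) or (horizontal distance between tag_blue and green_end between 0.09 and 0.142 m and x of tub_blue in the frame of lane between 0.017 and 0.041 m) or (horizontal distance between tag_blue and green_end above 0.142 m and x of tub_blue in the frame of lane between 0.075 and 0.099 m)) and y of tub_blue in the frame of lane between -0.012 and 0.012 m); the robot touches nothing.
It fails at once if a tub is knocked over (tilts more than 1 rad) (angle between any of tub_red, tub_yellow, tub_blue, tub_white's own z axis and vertical above 1 rad).
It fails at once if the pliers are moved more than 30 mm (distance of pliers from where it was at the start of the episode above 0.03 m).
It also fails if it takes over 96 s, if anything falls off the work surface, if the arm or the gripper's body presses on something with over 40 N, if the wrist force passes 120 N, or if a joint passes its speed limit or range.

## Working session

There is one attempt and no reset: what is moved stays moved. The work goes in short steps, Python scripts to look and compute and a shell command to move; the robot and the scene stay as the last step left them, time stands still between calls to the robot, and variables do not carry over. Pictures are saved under pics/ and viewed, at most 14 in all, crops included, and the job is handed in when it is done.

```bash
mkdir -p pics; cat > h.py <<'E'
import numpy as np,cv2
from scipy.spatial.transform import Rotation as R
from bench import robot,get_image,get_calibration,order
def cam(n,st=None):
    c=get_calibration(n);K=np.array(c['mtx'])
    if n=='wrist':
        M=np.array(c['mount']);q=st['orientation'];Rt=R.from_quat([q[1],q[2],q[3],q[0]]).as_matrix()
        return K,Rt@M[:3,:3],Rt@M[:3,3]+np.array(st['position'])
    r=np.array(c['rotation'],float)
    if r.shape!=(3,3): r=R.from_quat([r[1],r[2],r[3],r[0]]).as_matrix()
    return K,r,np.array(c['xyz'])
def ray(c,u,v,z):
    K,r,t=c;d=r@np.linalg.inv(K)@np.array([u,v,1.]);return t+d*(z-t[2])/d[2]
E
python3 - <<'E'
from h import *
print(get_calibration('top'))
for n in('top','scene'):
    p,d=get_image(n);cv2.imwrite(f'pics/{n}0.png',p);np.save(f'{n}0.npy',d)
s=robot.get_state();print(s)
E
```

```text
{'mtx': array([[518.07876806,   0.        , 332.62464828],
       [  0.        , 518.07876806, 209.6952291 ],
       [  0.        ,   0.        ,   1.        ]]), 'xyz': array([ 423.81791986,   -9.52361715, 1022.84082054]), 'rotation': array([-0.05193892,  0.71392773, -0.69699667,  0.04248754])}
{'t': 0.1, 'joints': array([ 1.22871903e+00,  3.79411726e-01,  1.73470225e+00, -1.89525251e-05,
        1.02850251e+00, -3.32975952e-02]), 'qvel': array([ 5.54671218e-04,  1.59806600e-03, -2.72962709e-03,  9.68852809e-05,
       -1.38932097e-03, -1.82681781e-03]), 'effort': array([ 1.10255172e-03, -7.65031600e+01, -4.35287368e+01,  6.52839895e-02,
        3.99056054e-02, -1.08216032e-04]), 'position': array([212.61764785, 666.56041841, 213.3249355 ]), 'orientation': array([-8.75457958e-05,  1.53772378e-01,  9.88106165e-01, -5.04441842e-04]), 'ft_force': array([0.30083664, 0.17297536, 0.02520378]), 'torque': array([-0.05531162, -0.05246149,  0.0016692 ]), 'grasp_force': 0.0, 'opening': 91.17734463004072}
```

View pics/top0.png

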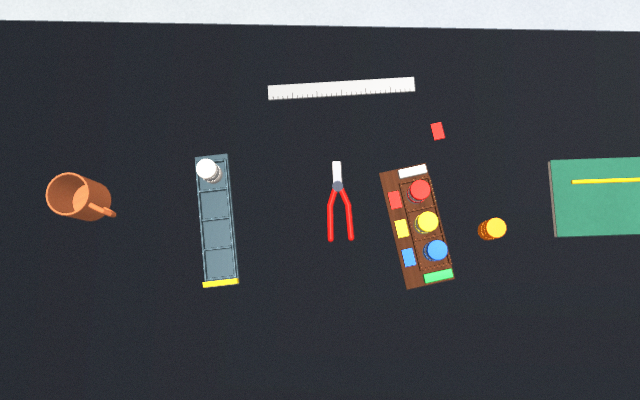

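View pics/scene0.png

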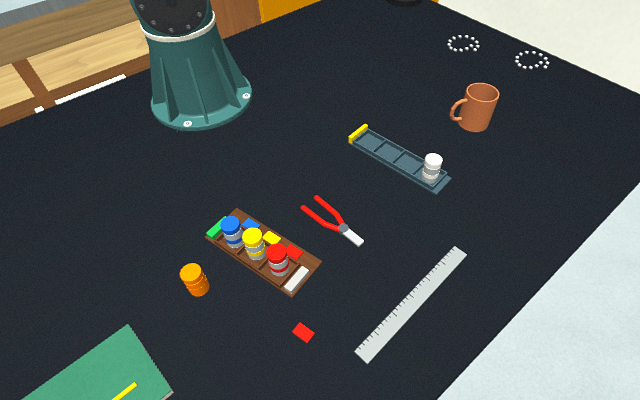

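The top view shows the lane at (217,220) with its yellow stop at (220,283) and the white tub at (208,169). In the tray, from the green end (438,276), the order is blue (436,250), yellow (427,222), red (419,190). Next I'll measure positions.

```bash
cat > m.py <<'E'
from h import *
def blob(p,lo,hi,box,smin=110,vmin=90):
    h=cv2.cvtColor(p,cv2.COLOR_BGR2HSV);m=np.zeros(h.shape[:2],np.uint8)
    x0,y0,x1,y1=box
    m[y0:y1,x0:x1]=cv2.inRange(h,(lo,smin,vmin),(hi,255,255))[y0:y1,x0:x1];return m
def cs(m,k=1):
    c,_=cv2.findContours(m,0,2);return sorted(c,key=cv2.contourArea)[::-1][:k]
E
python3 - <<'E'
from m import *
p=cv2.imread('pics/top0.png');c=cam('top');d=np.load('top0.npy')
box=(370,150,470,300)
for n,lo,hi in(('red',0,8),('yellow',20,35),('blue',98,118),('green',50,80)):
    m=blob(p,lo,hi,box,140,120)
    for k in cs(m,2):
        (u,v),s,a=cv2.minAreaRect(k);(eu,ev),r=cv2.minEnclosingCircle(k)
        print(n,cv2.contourArea(k),np.round((u,v),1),np.round(s,1),'cap66',ray(c,eu,ev,66).round(1),'r',round(r,1),'tag/green z14',ray(c,u,v,14).round(1), 'depth',d[int(v),int(u)])
# lane
m=blob(p,20,35,(190,260,250,300));k=cs(m)[0];b=cv2.minAreaRect(k);print('bar',b,ray(c,*b[0],24).round(1))
h=cv2.cvtColor(p,cv2.COLOR_BGR2HSV)
print('hsv lane',h[200:206,212],h[240,270])
g=p[150:290,185:250].copy();g=cv2.resize(g,None,fx=4,fy=4,interpolation=cv2.INTER_CUBIC);cv2.imwrite('pics/lane.png',g)
m=((p[...,0].astype(int)>68)).astype(np.uint8)*255;m[:,:185]=0;m[:,250:]=0;m[:150]=0;m[290:]=0
k=cs(m)[0];b=cv2.minAreaRect(k);q=cv2.boxPoints(b);print(b);P=np.array([ray(c,*x,16) for x in q]);print(P.round(1),P.mean(0))
# tub white
hm=((h[...,1]<40)&(h[...,2]>170)).astype(np.uint8)*255;hm[:,:185]=0;hm[:,250:]=0;hm[:150]=0;hm[290:]=0
k=cs(hm)[0];(e,f),r=cv2.minEnclosingCircle(k);print('white',e,f,r,ray(c,e,f,66).round(1))
E
```

```text
red 340.5 [418.5 191. ] [20.5 24.7] cap66 [ 592.  -154.4   66. ] r 12.5 tag/green z14 [ 600.4 -162.6   14. ] depth 968.2178
red 199.5 [394.7 199.6] [18.4 12.5] cap66 [ 574.2 -110.1   66. ] r 10.6 tag/green z14 [ 582.2 -115.9   14. ] depth 1023.6052
yellow 27.5 [426.1 221.9] [23.8 18.7] cap66 [ 534.2 -168.7   66. ] r 12.3 tag/green z14 [ 539.5 -177.6   14. ] depth 959.25433
yellow 5.5 [405.6 230.1] [ 9.2 20.2] cap66 [ 520.1 -123.5   66. ] r 10.1 tag/green z14 [ 522.4 -137.7   14. ] depth 1021.232
blue 80.5 [434.8 251.6] [20.5 14.6] cap66 [ 481.7 -188.4   66. ] r 10.5 tag/green z14 [ 482.  -194.4   14. ] depth 956.05743
blue 59.0 [407.4 257.3] [17.2  9.5] cap66 [ 467.8 -134.9   66. ] r 9.6 tag/green z14 [ 469.7 -141.6   14. ] depth 1008.04675
green 0.5 [426.4 282. ] [3.2 0.9] cap66 [ 424.  -169.7   66. ] r 1.6 tag/green z14 [ 423.2 -178.2   14. ] depth 993.4294
green 0.0 [446.5 269. ] [1. 0.] cap66 [ 447.6 -206.3   66. ] r 0.5 tag/green z14 [ 448.9 -216.9   14. ] depth 998.2115
bar ((220.04876708984375, 282.43902587890625), (5.963303089141846, 36.44240951538086), 83.6598129272461) [412.5 217.5  24. ]
hsv lane [[ 98  58 158]
 [ 99  55 159]
 [ 99  56 159]
 [ 99  55 161]
 [ 99  61 160]
 [ 98  64 160]] [109  65  55]
((216.5585479736328, 220.15753173828125), (133.20692443847656, 37.01980972290039), 86.3086166381836)
[[662.9 285.4  16. ]
 [669.4 211.8  16. ]
 [407.6 181.8  16. ]
 [401.3 252.9  16. ]] [535.31032976 232.96534217  16.        ]
white 207.7203369140625 170.11016845703125 13.217535018920898 [622.2 242.6  66. ]
```

View pics/lane.png

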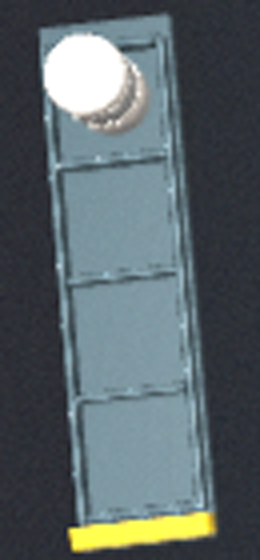

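The crop shows the lane's dividers clearly, with centres at crop (111.5,161), (125,277) and (133,395), and the white tub in the rear compartment at the top.

```bash
python3 - <<'E'
from h import *
c=cam('top')
D=[ray(c,185+(x+.5)/4-.5,150+(y+.5)/4-.5,16)[:2] for x,y in((111.5,161),(125,277),(133,395))]
print(np.array(D).round(1));d=D[0]-D[2];print('yaw',np.degrees(np.arctan2(d[1],d[0])), np.linalg.norm(d))
print(get_calibration('wrist'))
E
python3 -m inch '[[[29,-36,5],[0,0,0.035]],[[29,-36,5],[0,0,0.035]],[[29,-36,5],[0,0,0.035]],[[29,-36,5],[0,0,0.035]],[[29,-36,5],[0,0,0.035]],[[29,-36,5],[0,0,0.035]],[[29,-36,5],[0,0,0.035]],[[29,-36,5],[0,0,0.035]],[[29,-36,5],[0,0,0.035]],[[29,-36,5],[0,0,0.035]],[[29,-36,5],[0,0,0.035]],[[29,-36,5],[0,0,0.035]]]' 1 15
```

```text
[[593.  244. ]
 [535.5 234.2]
 [477.9 227.1]]
yaw 8.366485822525625 116.38180579969551
{'mtx': array([[355.48770905,   0.        , 319.27638361],
       [  0.        , 355.48770905, 197.33954338],
       [  0.        ,   0.        ,   1.        ]]), 'mount': array([[-9.65625496e-05, -9.60041023e-01, -2.79859295e-01,
         7.88153861e+01],
       [ 9.99999966e-01, -2.45883827e-05, -2.60690609e-04,
        -1.00199518e+00],
       [ 2.43392392e-04, -2.79859311e-01,  9.60040992e-01,
        -1.71624862e+02],
       [ 0.00000000e+00,  0.00000000e+00,  0.00000000e+00,
         1.00000000e+00]])}
t: 1.3
position: [561.5, 233.1, 274.0]
orientation: [-0.0, -0.056, 0.998, -0.0]
ft_force: [0.1, 0.8, -0.4]
opening: 91.1
grasp_force: 0.0
```

```bash
python3 - <<'E'
from h import *
import pickle
s=robot.get_state();p,d=get_image('wrist');cv2.imwrite('pics/w1.png',p);pickle.dump(s,open('w1.pkl','wb'))
E
```

```text
(no output)
```

View pics/w1.png

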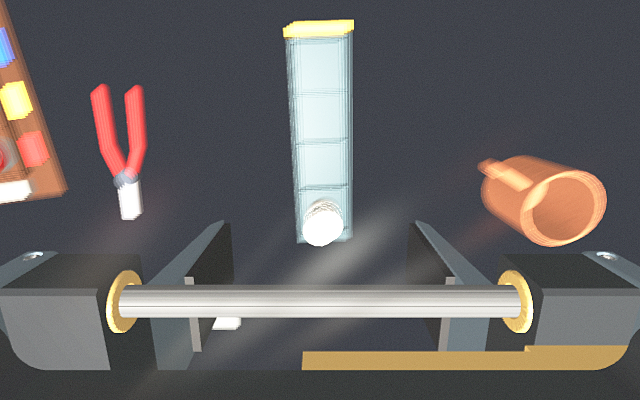

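The image is motion-blurred, with the white tub at (322,223) and the stop bar at (318,28). I'll let it settle, then retake.

```bash
python3 -m inch '[[[40,0,0],[0,0,0]],[[0,0,0],[0,0,0]],[[0,0,0],[0,0,0]],[[0,0,0],[0,0,0]]]' | head -2
python3 - <<'E'
from h import *
import pickle
s=robot.get_state();p,d=get_image('wrist');pickle.dump((s,p,d),open('w2.pkl','wb'))
cv2.imwrite('pics/w2.png',cv2.resize(p[0:260,260:380],None,fx=2.3,fy=2.3,interpolation=cv2.INTER_CUBIC))
c=cam('wrist',s);h=cv2.cvtColor(p,cv2.COLOR_BGR2HSV)
hm=((h[...,1]<30)&(h[...,2]>200)).astype(np.uint8)*255;hm[:,:280]=0;hm[:,370:]=0;hm[250:]=0
k=max(cv2.findContours(hm,0,2)[0],key=cv2.contourArea);print(cv2.boundingRect(k));(u,v),r=cv2.minEnclosingCircle(k);print(u,v,r,ray(c,u,v,66))
E
```

```text
t: 1.75
position: [599.9, 235.0, 273.5]
(302, 2, 48, 51)
325.5 27.0 33.58953094482422 [458.32291112 224.05786059  66.        ]
```

View pics/w2.png

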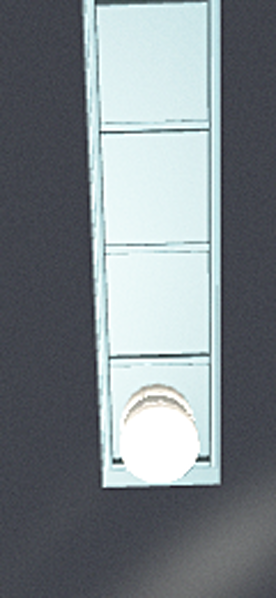

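The crop shows the cap centre at about (159.5,441.5) and divider centres at y≈126, 247 and 359, with x centres around 155 to 159.

```bash
python3 - <<'E'
from h import *
import pickle
s,p,d=pickle.load(open('w2.pkl','rb'));c=cam('wrist',s)
f=lambda x,y,z:ray(c,260+(x+.5)/2.3-.5,(y+.5)/2.3-.5,z).round(1)
print('cap',f(159.5,441.5,66))
D=[f(*q,16)[:2] for q in((158.7,359.5),(157,247.5),(155,126))]
print(D)
for y,a,b in((359,108,210),(247,104,210),(126,101,210)): print(f(a,y,16),f(b,y,16))
v=D[0]-D[2];print(np.degrees(np.arctan2(v[1],v[0])),np.linalg.norm(v),np.mean(D,0))
q=s['orientation'];print(s['position'],R.from_quat([q[1],q[2],q[3],q[0]]).as_matrix()[:,1])
E
```

```text
cap [623.2 247.3  66. ]
[array([592. , 244.4]), array([535.1, 236.8]), array([477.9, 229. ])]
[594.8 217.8  16. ] [588.8 271.4  16. ]
[537.8 209.9  16. ] [531.8 263.6  16. ]
[480.8 202.7  16. ] [474.9 255.8  16. ]
7.686721681468345 115.13457343474202 [535.         236.73333333]
[599.92799522 235.01292022 273.5119434 ] [-1.11232449e-01  9.93794403e-01 -1.63110561e-04]
```

```bash
python3 -m inch '[[[12,6,-10],[0,0,0.011]],[[11,6,-30],[0,0,0.011]],[[0,0,-40],[0,0,0]],[[0,0,-40],[0,0,0]],[[0,0,-40],[0,0,0]],[[0,0,-40],[0,0,0]],[[0,0,-30],[0,0,0]],[[0,0,-17],[0,0,0]],[[0,0,0],[0,0,0]],[[0,0,0],[0,0,0]]]'; python3 -m inch '[[[0,0,0],[0,0,0]],[[0,0,0],[0,0,0]],[[0,0,0],[0,0,0]],[[0,0,0],[0,0,0]],[[0,0,0],[0,0,0]],[[0,0,0],[0,0,0]],[[0,0,0],[0,0,0]],[[0,0,0],[0,0,0]]]' 0.3 12
```

```text
t: 2.8
position: [624.2, 247.3, 28.1]
orientation: [0.0, -0.067, 0.998, 0.0]
ft_force: [1.4, 0.4, -0.5]
opening: 90.9
grasp_force: 0.0
t: 3.6
position: [623.8, 246.9, 26.9]
orientation: [0.0, -0.067, 0.998, 0.0]
ft_force: [0.1, 0.7, 0.2]
opening: 38.0
grasp_force: 12.0
```

```bash
python3 -m inch '[[[0,0,15],[0,0,0]],[[0,0,25],[0,0,0]],[[-29,-4,0],[0,0,0]],[[-29,-4,0],[0,0,0]],[[-29,-4,0],[0,0,0]],[[-29,-3,0],[0,0,0]],[[-29,-3,0],[0,0,0]],[[-29,-4,0],[0,0,0]],[[0,0,0],[0,0,0]],[[0,0,0],[0,0,0]],[[0,0,0],[0,0,0]]]'
```

```text
t: 4.7
position: [451.0, 225.3, 67.6]
orientation: [0.001, -0.066, 0.998, 0.0]
ft_force: [0.8, 0.6, -0.5]
opening: 37.7
grasp_force: 12.0
```

```bash
python3 -m inch '[[[0,0,-15],[0,0,0]],[[0,0,-15],[0,0,0]],[[0,0,-7],[0,0,0]],[[0,0,-1.5],[0,0,0]],[[0,0,0],[0,0,0]],[[0,0,0],[0,0,0]],[[0,0,0],[0,0,0]]]'
```

```text
t: 5.4
position: [450.1, 225.1, 29.0]
orientation: [0.0, -0.067, 0.998, 0.0]
ft_force: [0.2, 0.3, -0.3]
opening: 37.8
grasp_force: 12.0
```

```bash
python3 -m inch '[[[-0.5,0,-1],[0,0,0]],[[0,0,-1],[0,0,0]],[[0,0,0],[0,0,0]],[[0,0,0],[0,0,0]],[[0,0,0],[0,0,0]]]'; python3 -m inch '[[[0,0,0],[0,0,0]],[[0,0,0],[0,0,0]],[[0,0,0],[0,0,0]],[[0,0,0],[0,0,0]],[[0,0,0],[0,0,0]],[[0,0,0],[0,0,0]],[[0,0,0],[0,0,0]]]' 1
```

```text
t: 5.9
position: [449.4, 225.0, 26.7]
orientation: [0.0, -0.067, 0.998, 0.0]
ft_force: [-0.2, 0.0, 5.7]
opening: 38.1
grasp_force: 12.0
t: 6.6
position: [449.2, 224.9, 26.4]
orientation: [-0.0, -0.067, 0.998, -0.0]
ft_force: [0.0, 0.4, -0.4]
opening: 89.8
grasp_force: 0.0
```

```bash
python3 -m inch '[[[0,0,25],[0,0,0]],[[0,0,50],[0,0,0]],[[0,0,50],[0,0,0]],[[15,-20,43],[0,0,0.01]],[[17,-35,40],[0,0,0.01]],[[17,-45,20],[0,0,0.01]],[[17,-45,10],[0,0,0.01]],[[17,-45,10],[0,0,0.01]],[[17,-45,0],[0,0,0.01]],[[17,-45,0],[0,0,0.01]],[[17,-45,0],[0,0,0.01]],[[17,-45,0],[0,0,0.01]]]' | head -2;  python3 -m inch '[[[0,-5,0],[0,0,0]],[[0,0,0],[0,0,0]],[[0,0,0],[0,0,0]],[[0,0,0],[0,0,0]],[[0,0,0],[0,0,0]]]'
cat > tray.py <<'E'
from m import *
import pickle
s=robot.get_state();p,d=get_image('wrist');pickle.dump((s,p,d),open('w3.pkl','wb'));cv2.imwrite('pics/w3.png',p)
t,_=get_image('top');cv2.imwrite('pics/top3.png',t)
E
python3 tray.py
```

```text
t: 7.8
position: [598.1, -141.7, 269.5]
t: 8.3
position: [597.6, -143.5, 269.6]
orientation: [0.0, -0.112, 0.994, -0.0]
ft_force: [-0.2, -0.2, -1.1]
opening: 91.2
grasp_force: 0.0
```

View pics/w3.png

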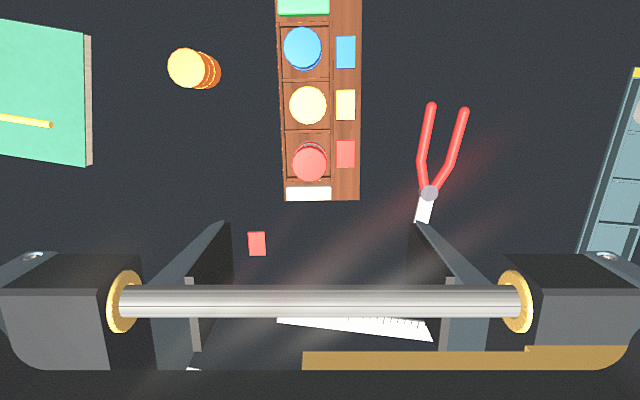

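The tray is square in view. The caps are blue (303,48), yellow (308,105) and red (309,161), with matching tags to the right and the green end on top.

```bash
python3 - <<'E'
from m import *
import pickle
s,p,d=pickle.load(open('w3.pkl','rb'));c=cam('wrist',s)
h=cv2.cvtColor(p,cv2.COLOR_BGR2HSV)
# cap top faces by depth: world z > 58
K,r,t=c;v,u=np.mgrid[0:400,0:640]
P=np.stack([(u-K[0,2])/K[0,0]*d,(v-K[1,2])/K[1,1]*d,d],-1)@r.T+t
for n,b in(('blue',(275,15,335,76)),('yellow',(275,76,335,132)),('red',(275,134,335,186))):
    x0,y0,x1,y1=b;m=np.zeros((400,640),np.uint8);m[y0:y1,x0:x1]=((P[...,2]>60)&(d>0))[y0:y1,x0:x1]*255
    k=cs(m)[0];(e,f),rr=cv2.minEnclosingCircle(k);print(n,e,f,rr,ray(c,e,f,66).round(1),P[m>0].mean(0).round(1))
T=[]
for n,lo,hi,b in(('blue',95,120,(332,20,360,80)),('yellow',18,35,(332,80,360,125)),('red',0,10,(332,130,360,175))):
    m=blob(p,lo,hi,b,60,120);k=cs(m)[0];q=cv2.minAreaRect(k);T.append(ray(c,*q[0],8));print('tag',n,q,T[-1].round(1))
w=T[2]-T[0];print(np.degrees(np.arctan2(w[1],w[0])));q=s['orientation'];a=R.from_quat([q[1],q[2],q[3],q[0]]).as_matrix()[:,1];print(np.degrees(np.arctan2(a[1],a[0])))
E
```

```text
blue 301.5 47.32051467895508 20.72525978088379 [ 481.8 -189.    66. ] [ 481.7 -188.4   66.8]
yellow 307.6875 105.0 19.07489013671875 [ 533.9 -171.4   66. ] [ 534.  -171.3   66.9]
red 309.2742614746094 163.6456298828125 17.660654067993164 [ 592.9 -156.8   66. ] [ 593.  -156.9   66.7]
tag blue ((345.5, 52.0), (32.0, 19.0), 90.0) [ 469.6 -143.5    8. ]
tag yellow ((338.72698974609375, 100.10641479492188), (15.293524742126465, 34.98173904418945), 31.82744789123535) [ 522.4 -138.5    8. ]
tag red ((343.0, 148.5), (37.0, 22.0), 90.0) [ 576.6 -119.8    8. ]
12.44468442698377
102.86204690004627
```

```bash
python3 -m inch '[[[-29,-12,-20],[0,0,0]],[[-29,-11,-30],[0,0,0]],[[-29,-11,-35],[0,0,0]],[[-29,-11,-30],[0,0,0]],[[0,0,-20],[0,0,0]],[[0,0,-35],[0,0,0]],[[0,0,-40],[0,0,0]],[[0,0,-32],[0,0,0]],[[0,0,0],[0,0,0]],[[0,0,0],[0,0,0]],[[0,0,0],[0,0,0]]]'
```

```text
t: 9.5
position: [482.9, -190.0, 29.2]
orientation: [0.001, -0.111, 0.994, -0.001]
ft_force: [0.8, -0.4, 1.4]
opening: 90.8
grasp_force: 0.0
```

```bash
python3 -m inch '[[[0,0,0],[0,0,0]],[[0,0,0],[0,0,0]],[[0,0,0],[0,0,0]],[[0,0,0],[0,0,0]],[[0,0,0],[0,0,0]],[[0,0,0],[0,0,0]],[[0,0,0],[0,0,0]],[[0,0,0],[0,0,0]]]' 0.3 12
```

```text
t: 10.3
position: [481.7, -189.6, 27.4]
orientation: [-0.0, -0.111, 0.994, 0.0]
ft_force: [-1.5, -0.2, 0.3]
opening: 38.0
grasp_force: 12.0
```

```bash
python3 -m inch '[[[0,0,20],[0,0,0]],[[0,0,40],[0,0,0]],[[2,30,40],[0,0,-0.01]],[[3,45,0],[0,0,-0.01]],[[3,45,0],[0,0,-0.01]],[[3,45,0],[0,0,-0.01]],[[3,45,0],[0,0,-0.01]],[[3,45,0],[0,0,-0.01]],[[3,45,0],[0,0,-0.01]],[[3,45,0],[0,0,-0.01]],[[2,45,0],[0,0,-0.01]],[[0,32,0],[0,0,0]]]' ; python3 -m inch '[[[0,0,0],[0,0,0]],[[0,0,0],[0,0,0]],[[0,0,0],[0,0,0]],[[0,0,0],[0,0,0]]]'
```

```text
t: 11.5
position: [506.7, 234.9, 127.4]
orientation: [0.0, -0.067, 0.998, 0.0]
ft_force: [-0.4, -0.3, -0.9]
opening: 38.0
grasp_force: 12.0
t: 11.9
position: [506.8, 231.4, 127.4]
orientation: [-0.0, -0.066, 0.998, -0.0]
ft_force: [0.7, 0.9, -0.8]
opening: 37.8
grasp_force: 12.0
```

```bash
python3 -m inch '[[[0,1,-30],[0,0,0]],[[0,0,-35],[0,0,0]],[[0,0,-20],[0,0,0]],[[0,0,-10],[0,0,0]],[[0,0,-4],[0,0,0]],[[0,0,-1],[0,0,0]],[[0,0,0],[0,0,0]],[[0,0,0],[0,0,0]],[[0,0,0],[0,0,0]],[[0,0,0],[0,0,0]]]'; python3 -m inch '[[[0,0,-0.5],[0,0,0]],[[0,0,0],[0,0,0]],[[0,0,0],[0,0,0]],[[0,0,0],[0,0,0]]]'
```

```text
t: 12.9
position: [507.0, 233.4, 27.9]
orientation: [0.0, -0.067, 0.998, 0.0]
ft_force: [0.6, 0.5, -0.2]
opening: 37.7
grasp_force: 12.0
t: 13.3
position: [507.0, 233.5, 27.4]
orientation: [0.0, -0.067, 0.998, 0.0]
ft_force: [-1.8, -1.8, 7.1]
opening: 37.9
grasp_force: 12.0
```

```bash
python3 -m inch '[[[0,0,0],[0,0,0]],[[0,0,0],[0,0,0]],[[0,0,0],[0,0,0]],[[0,0,0],[0,0,0]],[[0,0,0],[0,0,0]],[[0,0,0],[0,0,0]],[[0,0,20],[0,0,0]],[[0,0,40],[0,0,0]],[[0,0,40],[0,0,0]]]' 1 | head -2; python3 -m inch '[[[3,-25,0],[0,0,0.01]],[[3,-45,0],[0,0,0.01]],[[3,-45,0],[0,0,0.01]],[[3,-45,0],[0,0,0.01]],[[3,-45,0],[0,0,0.01]],[[3,-45,0],[0,0,0.01]],[[3,-45,0],[0,0,0.01]],[[3,-45,0],[0,0,0.01]],[[3,-40,0],[0,0,0.01]],[[0,-25,0],[0,0,0]],[[0,0,0],[0,0,0]],[[0,0,0],[0,0,0]]]'
```

```text
t: 14.2
position: [506.2, 233.1, 127.6]
t: 15.4
position: [533.5, -171.8, 126.8]
orientation: [-0.0, -0.111, 0.994, 0.0]
ft_force: [0.6, 0.1, 0.3]
opening: 91.3
grasp_force: 0.0
```

```bash
python3 -m inch '[[[0,0,-30],[0,0,0]],[[0,0,-35],[0,0,0]],[[0,0,-25],[0,0,0]],[[0,0,-9.5],[0,0,0]],[[0,0,0],[0,0,0]],[[0,0,0],[0,0,0]],[[0,0,0],[0,0,0]]]'|head -2; python3 -m inch '[[[0,0,0],[0,0,0]],[[0,0,0],[0,0,0]],[[0,0,0],[0,0,0]],[[0,0,0],[0,0,0]],[[0,0,0],[0,0,0]],[[0,0,0],[0,0,0]],[[0,0,0],[0,0,0]],[[0,0,0],[0,0,0]]]' 0.3 12
```

```text
t: 16.1
position: [534.7, -171.8, 28.8]
t: 16.9
position: [533.7, -171.7, 27.4]
orientation: [-0.0, -0.111, 0.994, 0.0]
ft_force: [0.3, 1.0, -0.5]
opening: 37.9
grasp_force: 12.0
```

```bash
python3 -m inch '[[[0,0,20],[0,0,0]],[[0,0,40],[0,0,0]],[[3,30,40],[0,0,-0.01]],[[3,45,0],[0,0,-0.01]],[[4,45,0],[0,0,-0.01]],[[4,45,0],[0,0,-0.01]],[[4,45,0],[0,0,-0.01]],[[4,45,0],[0,0,-0.01]],[[3,45,0],[0,0,-0.01]],[[3,45,0],[0,0,-0.01]],[[2,45,0],[0,0,-0.01]],[[0,22,0],[0,0,0]]]' |head -2; python3 -m inch '[[[0,0,0],[0,0,0]],[[0,0,0],[0,0,0]],[[0,0,0],[0,0,0]],[[0,0,0],[0,0,0]]]'
```

```text
t: 18.1
position: [563.7, 243.4, 127.4]
t: 18.5
position: [563.8, 239.2, 127.3]
orientation: [-0.0, -0.066, 0.998, -0.0]
ft_force: [-0.1, -0.3, -0.4]
opening: 37.7
grasp_force: 12.0
```

```bash
python3 -m inch '[[[0,1,-30],[0,0,0]],[[0,0,-35],[0,0,0]],[[0,0,-20],[0,0,0]],[[0,0,-10],[0,0,0]],[[0,0,-4],[0,0,0]],[[0,0,-1],[0,0,0]],[[0,0,0],[0,0,0]],[[0,0,0],[0,0,0]],[[0,0,0],[0,0,0]],[[0,0,0],[0,0,0]]]'; python3 -m inch '[[[0,0,-0.5],[0,0,0]],[[0,0,0],[0,0,0]],[[0,0,0],[0,0,0]],[[0,0,0],[0,0,0]]]'
```

```text
t: 19.5
position: [564.0, 241.4, 27.8]
orientation: [0.0, -0.067, 0.998, 0.0]
ft_force: [-0.5, 0.4, -1.0]
opening: 37.8
grasp_force: 12.0
t: 19.9
position: [564.0, 241.4, 27.4]
orientation: [0.0, -0.067, 0.998, 0.0]
ft_force: [-1.4, -0.9, 5.5]
opening: 37.7
grasp_force: 12.0
```

Release, then on to red (593,-156.8): delta (29,-398).

```bash
python3 -m inch '[[[0,0,0],[0,0,0]],[[0,0,0],[0,0,0]],[[0,0,0],[0,0,0]],[[0,0,0],[0,0,0]],[[0,0,0],[0,0,0]],[[0,0,0],[0,0,0]],[[0,0,20],[0,0,0]],[[0,0,40],[0,0,0]],[[0,0,40],[0,0,0]]]' 1 | head -2; python3 -m inch '[[[3,-25,0],[0,0,0.01]],[[3,-45,0],[0,0,0.01]],[[3,-45,0],[0,0,0.01]],[[4,-45,0],[0,0,0.01]],[[4,-45,0],[0,0,0.01]],[[3,-45,0],[0,0,0.01]],[[3,-45,0],[0,0,0.01]],[[3,-45,0],[0,0,0.01]],[[3,-38,0],[0,0,0.01]],[[0,-20,0],[0,0,0]],[[0,0,0],[0,0,0]],[[0,0,0],[0,0,0]]]'
```

```text
t: 20.8
position: [563.2, 241.0, 127.4]
t: 22.0
position: [592.5, -156.7, 126.7]
orientation: [-0.0, -0.111, 0.994, 0.0]
ft_force: [0.6, 0.6, 0.7]
opening: 91.3
grasp_force: 0.0
```

```bash
python3 -m inch '[[[0,0,0],[0,0,0]],[[0,0,0],[0,0,0]]]'|head -2
```

```text
t: 22.2
position: [592.8, -155.7, 126.8]
```

```bash
python3 -m inch '[[[0,-1,-30],[0,0,0]],[[0,0,-35],[0,0,0]],[[0,0,-25],[0,0,0]],[[0,0,-9.5],[0,0,0]],[[0,0,0],[0,0,0]],[[0,0,0],[0,0,0]],[[0,0,0],[0,0,0]]]'|head -2; python3 -m inch '[[[0,0,0],[0,0,0]],[[0,0,0],[0,0,0]],[[0,0,0],[0,0,0]],[[0,0,0],[0,0,0]],[[0,0,0],[0,0,0]],[[0,0,0],[0,0,0]],[[0,0,0],[0,0,0]],[[0,0,0],[0,0,0]]]' 0.3 12
```

```text
t: 22.9
position: [593.7, -157.9, 28.8]
t: 23.7
position: [592.8, -157.7, 27.3]
orientation: [-0.0, -0.111, 0.994, 0.0]
ft_force: [0.2, 0.4, 0.1]
opening: 37.7
grasp_force: 12.0
```

Target is the rear compartment (621.4,248.2): delta (28.6,406).

```bash
python3 -m inch '[[[0,0,20],[0,0,0]],[[0,0,40],[0,0,0]],[[3,30,40],[0,0,-0.01]],[[3,45,0],[0,0,-0.01]],[[4,45,0],[0,0,-0.01]],[[4,45,0],[0,0,-0.01]],[[4,45,0],[0,0,-0.01]],[[4,45,0],[0,0,-0.01]],[[3,45,0],[0,0,-0.01]],[[3,45,0],[0,0,-0.01]],[[1,42,0],[0,0,-0.01]],[[0,19,0],[0,0,0]]]' |head -2; python3 -m inch '[[[0,0,0],[0,0,0]],[[0,0,0],[0,0,0]],[[0,0,0],[0,0,0]],[[0,0,0],[0,0,0]]]'
```

```text
t: 24.9
position: [621.6, 251.3, 127.3]
t: 25.3
position: [621.9, 246.9, 127.3]
orientation: [-0.0, -0.066, 0.998, -0.0]
ft_force: [0.9, 1.4, -1.2]
opening: 37.5
grasp_force: 12.0
```

```bash
python3 -m inch '[[[0,1,-30],[0,0,0]],[[0,0,-35],[0,0,0]],[[0,0,-20],[0,0,0]],[[0,0,-10],[0,0,0]],[[0,0,-4],[0,0,0]],[[0,0,-1],[0,0,0]],[[0,0,0],[0,0,0]],[[0,0,0],[0,0,0]],[[0,0,0],[0,0,0]],[[0,0,0],[0,0,0]]]'; python3 -m inch '[[[0,0,-0.5],[0,0,0]],[[0,0,0],[0,0,0]],[[0,0,0],[0,0,0]],[[0,0,0],[0,0,0]]]'
```

```text
t: 26.3
position: [622.0, 249.3, 27.8]
orientation: [0.0, -0.067, 0.998, 0.0]
ft_force: [-0.7, -0.5, -0.6]
opening: 38.1
grasp_force: 12.0
t: 26.7
position: [622.0, 249.3, 27.3]
orientation: [0.0, -0.067, 0.998, 0.0]
ft_force: [-1.3, 0.7, 5.8]
opening: 37.4
grasp_force: 12.0
```

Release, rise to the viewing height and check.

```bash
python3 -m inch '[[[0,0,0],[0,0,0]],[[0,0,0],[0,0,0]],[[0,0,0],[0,0,0]],[[0,0,0],[0,0,0]],[[0,0,0],[0,0,0]],[[0,0,0],[0,0,0]],[[0,0,20],[0,0,0]],[[0,0,40],[0,0,0]],[[0,0,50],[0,0,0]],[[0,0,50],[0,0,0]],[[0,0,50],[0,0,0]],[[0,0,40],[0,0,0]]]' 1 | head -2; python3 -m inch '[[[0,0,0],[0,0,0]],[[0,0,0],[0,0,0]],[[0,0,0],[0,0,0]],[[0,0,0],[0,0,0]]]'|head -2
python3 - <<'E'
from m import *
s=robot.get_state();p,d=get_image('wrist');cv2.imwrite('pics/w4.png',p);c=cam('wrist',s)
K,r,t=c;v,u=np.mgrid[0:400,0:640]
P=np.stack([(u-K[0,2])/K[0,0]*d,(v-K[1,2])/K[1,1]*d,d],-1)@r.T+t
m=((P[...,2]>60)&(P[...,2]<75)&(d>0)&(P[...,1]>190)&(P[...,1]<290)&(v<260)).astype(np.uint8)*255
a=np.radians(7.7);X=np.array([np.cos(a),np.sin(a)]);Y=np.array([-X[1],X[0]])
for k in cs(m,5):
    (e,f),rr=cv2.minEnclosingCircle(k);w=ray(c,e,f,66)[:2]-(535.2,236.5);z=np.median(P[...,2][cv2.drawContours(np.zeros_like(m),[k],0,1,-1)>0]);print(round(e),round(f),round(rr,1),'lane xy',(w@X).round(1),(w@Y).round(1),'top z',z.round(1))
E
```

```text
t: 27.9
position: [622.0, 249.3, 280.1]
t: 28.3
position: [621.1, 249.0, 275.0]
320 57 20.2 lane xy -28.3 0.4 top z 66.8
320 116 18.3 lane xy 29.5 -0.0 top z 66.9
320 171 17.3 lane xy 88.2 0.3 top z 66.8
318 0 18.5 lane xy -79.1 -1.0 top z 66.6
```

View pics/w4.png

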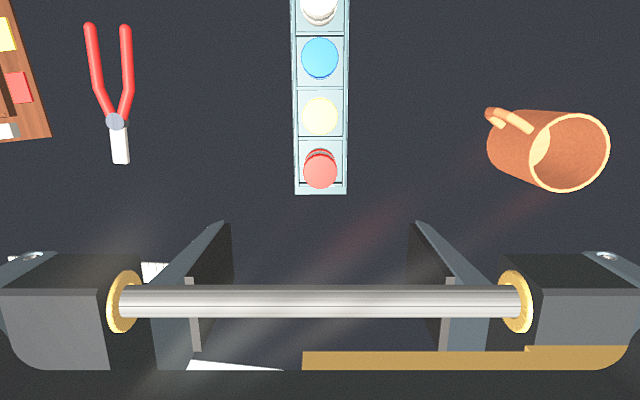

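The wrist view shows white (318,0, cut by the frame), blue (320,57), yellow (320,116) and red (320,171). All four stand upright in their compartments, and the pliers have not moved.

```bash
python3 -c "
from bench import order;print(order.finish_job())"
```

```text
the job is handed in; nothing more can be done
None
```

The lane is restocked and handed in: from the front, white, blue, yellow, red. The new tubs measured within about 1.5 mm of their compartment centres; white was partly out of the final view, so its position rests on where the arm released it. The judge's verdict was not shown.

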